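# Gauge and sort closure caps in a splicing van

## Robot

A 6-joint arm with a two-finger parallel gripper is mounted at the origin on the work surface. World frame = base frame: x ahead of the robot, y to its left, z up, the work surface at z = 0. Lengths are in m, angles in degrees, forces in N, time in s.
With the tool pointing down it reaches from about 0.35 to 0.875 m from the base axis. Payload 4.2 kg.
Tool frame: the origin (TCP) lies where the fingers leave the gripper's body, on its centre line; the fingertips stand 70 mm ahead of it and the grasp point (between the pads) lies 51 mm ahead of it; z points along the fingers, y is the direction in which the jaws open and shut (so a half turn about z gives the same grasp; the last joint's range is limited). The gripper opens to 87 mm and grips with 3 to 60 N. Pads are 19 mm wide; open, the fingers measure 117 mm over their backs; the gripper's body (75 mm by 190 mm) begins 51 mm behind the grasp point.
Start: joints at [78.472, 22.042, 0.453, 0, -68.411, -14.817], TCP at [0.277, 0.56, 0.292] pointing down, gripper open.
Joint ranges: [-179.83, 179.83], [-69.29, 118.12], [-61.27, 80.66], [-181.25, 117.63], [-171.15, -9.14], [-177.46, 177.46]. Speed limits (degrees/s): [159.86, 159.86, 180, 180, 180, 180].

## Interface

Orientations are given as a 3x3 rotation matrix whose columns are the frame's x, y, z axes.
In Python, from station import sense, capture, camera_model, finish_job gives the robot as it stands.
- The arm moves only by the shell command python3 -m inch 'ROWS'. ROWS is JSON, a list of rows, each an object with "hand": the closure, from 0 (fully open) to 1 (shut); "slide": the shift along the world's x, y, z in cm, a list of three; "yaw": the turn about the world's z in rad. A call has 1 to 10 rows; each row is the pose to reach, as a shift and turn from the pose commanded when the call began; what a row does not reach only later rows make up. A row lasts 1/8 s, in which the tool goes at most 62.5 mm and 10.7 degrees, less where a joint would pass 70% of its speed; a pose out of reach is approached as far as the arm can. A call with a gripper value outside its range is refused whole. The fingers move at their own pace and stop on an object; the grip force is fixed at half the most. Time passes only in rows, so rows that repeat a pose let the fingers close. It gives the time, the measured TCP pose, the force and the opening at its end, in the units of the state.
- sense(): the state, without advancing time (a new reading comes with each control period).
- capture(name): name is "scene" or "top" or "wrist"; returns the picture (400x640x3 uint8, blue, green, red); there is no depth.
- camera_model(name): a dict with "mtx" (3x3 intrinsics, pixels), "xyz" and "orientation" of the camera in the world; the wrist camera has in their place "tool_from_camera" (4x4, takes a point from camera to tool coordinates, whose origin is the TCP and whose axes are the flange's). Camera axes: x right, y up, looking along -z (the intrinsics and any distortion apply to the point x, -y, -z); pixel columns grow to the right and rows downward; lengths in m; the calibration is good to about 2 mm. A picture is of the moment at which its call begins: read the wrist's pose just before it. camera_model takes no time and is no camera call.
- finish_job(): hands the job in, once; it reports no verdict.
The state is a dict: "time_s": time; "joints": joint angles; "joint_velocities": joint speeds; "effort": joint torques, N m; "tcp_pos": TCP position; "ee_rot": TCP orientation; "wrist_force": force on the tool from outside, world axes, zero at the start; "moment": the same for the moment, N m; "gripper_width": opening from 0.0 (shut) to 1.0 (fully open).
Only numpy, scipy, OpenCV 4.12 (cv2) and the standard library are available. Lean on these libraries where they do the work, as an engineer would, in place of code of your own. Each camera call takes 0.05 s, during which the arm holds its last target. There are 200 camera calls.

## Task

Open the batch by turning the recorder's key clockwise to its stop and letting it spring back, then test the closure caps one after another in fibre colour order (blue, orange, green; some may be missing): screw each onto the thread gauge as far as it will go, unscrew it, and stand it upright in the white tray if it went fully home on the collar or in the red tray if it jammed part-way. When every cap stands in its tray, close the batch by turning the key to its stop and letting it spring back once more; leave the tools and other things on the bench where they are.

Things in the scene. Friction and masses are not known exactly. Their poses are not given: they have to be found in the camera images.
- blue_1_c (a point): blue ribbed plastic screw cap, 56 mm diameter, 60 mm tall, 80 to 130 g, standing open end down; this point: on its axis, half-way up, 30 mm above the rim; z up. White line over the top and down both sides = its x axis; inside, at both ends of that line, sit its two thread lugs. At most one blue cap is present (else None). Faulty caps look like sound ones
- blue_2_c (a point): blue ribbed plastic screw cap, 56 mm diameter, 60 mm tall, 80 to 130 g, standing open end down; this point: on its axis, half-way up, 30 mm above the rim; z up. White line over the top and down both sides = its x axis; inside, at both ends of that line, sit its two thread lugs. At most one blue cap is present (else None). Faulty caps look like sound ones
- orange_1_c (a point): orange ribbed plastic screw cap, 56 mm diameter, 60 mm tall, 80 to 130 g, standing open end down; this point: on its axis, half-way up, 30 mm above the rim; z up. White line over the top and down both sides = its x axis; inside, at both ends of that line, sit its two thread lugs. At most one orange cap is present (else None). Faulty caps look like sound ones
- orange_2_c (a point): orange ribbed plastic screw cap, 56 mm diameter, 60 mm tall, 80 to 130 g, standing open end down; this point: on its axis, half-way up, 30 mm above the rim; z up. White line over the top and down both sides = its x axis; inside, at both ends of that line, sit its two thread lugs. At most one orange cap is present (else None). Faulty caps look like sound ones
- green_1_c (a point): green ribbed plastic screw cap, 56 mm diameter, 60 mm tall, 80 to 130 g, standing open end down; this point: on its axis, half-way up, 30 mm above the rim; z up. White line over the top and down both sides = its x axis; inside, at both ends of that line, sit its two thread lugs. At most one green cap is present (else None). Faulty caps look like sound ones
- green_2_c (a point): green ribbed plastic screw cap, 56 mm diameter, 60 mm tall, 80 to 130 g, standing open end down; this point: on its axis, half-way up, 30 mm above the rim; z up. White line over the top and down both sides = its x axis; inside, at both ends of that line, sit its two thread lugs. At most one green cap is present (else None). Faulty caps look like sound ones
- gauge_collar (a point): thread gauge, fixed: dark 90 mm square block, 22 mm high, on it a 72 mm aluminium collar, and a brass stud with a coarse two-start thread (40 mm wide, top 44 mm above the collar; cap bore 45 mm). This point: centre of the collar's top face, 30 mm above the table; z up; x axis marked by two short white lines on the block
- gauge: the same gauge, origin under its centre. Lower a cap centred, its white line along the gauge's x axis (either way round, within 0.2 rad); it rests with its rim 14 mm above the collar. Turned clockwise from above it runs level for 0.35 rad, then sinks 14 mm in 1.2 rad. Let it follow the thread. Sound: rim on the collar after 1.55 rad. To remove, turn back fully, then lift
- stud_top (a point): top of the gauge's stud, 74 mm above the table, on its axis. A faulty cap's bore is too shallow: it jams here about half-way, its rim about 7 mm above the collar, after about 0.95 rad
- pass_tray: fixed shallow white tray for sound caps, 150 mm (x) by 250 mm (y), rim 16 mm high, walls and floor 4 mm thick; origin at the centre of its underside, on the table; there is room for three caps in a row along y, 75 mm apart
- scrap_tray: fixed shallow red tray for faulty caps, 150 mm (x) by 250 mm (y), rim 16 mm high, walls and floor 4 mm thick; origin at the centre of its underside, on the table; there is room for three caps in a row along y, 75 mm apart
- key_grip (a point): the orange bar of the key on top of the grey batch recorder (a fixed box 120 x 120 x 50 mm with orange edges): this point is the bar's centre, on its turning axis, 82 mm above the table. The bar is 60 mm long (along this point's x axis), 14 mm thick, 34 mm tall (its top 16 mm above this point); grip it across its thickness from above
- key (a joint): angle of the key in rad: 0 at rest, grows as it is turned clockwise seen from above, stop at 1.2; a spring (about 0.3 N m at the stop) turns it back to 0 when let go
- cleaver: blue and steel bench tool 100 x 75 x 48 mm; origin under its centre; not part of the job, leave it where it is
- spray: clear closed bottle 56 mm wide, 150 mm tall, standing; origin under its centre; not part of the job, leave it where it is
- driver: screwdriver 180 mm long lying along its x axis; origin under its middle; not part of the job, leave it where it is
- tape: yellow ring 90 mm across, 20 mm high, lying flat; origin under its centre; not part of the job, leave it where it is (not always there)
- spanner: steel wrench 180 mm long lying along its x axis; origin under its middle; not part of the job, leave it where it is

How it is judged:
By the outcome, as a careful person would: the job done as asked, in the order asked, and still so for the second after the job is handed in, with the robot touching nothing.
Of blue_1, blue_2 only 1 to 1 are there at a start; the rules pass over those that are not, and their reading is None.
Of orange_1, orange_2 only 1 to 1 are there at a start; the rules pass over those that are not, and their reading is None.
Of green_1, green_2, tape only 1 to 1 are there at a start; the rules pass over those that are not, and their reading is None.
At some moment in a run one of blue_1, blue_2, orange_1, orange_2, green_1, green_2 may be knocked a few centimetres aside while the robot is not near it.
It also fails if it takes over 210 s, if anything falls off the work surface, if the arm or the gripper's body presses on something with over 40 N, if the wrist force passes 120 N, or if a joint passes its speed limit or range.

## Working session

There is one attempt and no reset: what is moved stays moved. The work goes in short steps, Python scripts to look and compute and a shell command to move; the robot and the scene stay as the last step left them, time stands still between calls to the robot, and variables do not carry over. Pictures are saved under pics/ and viewed, about 12 in all and at most 16, crops included, and the job is handed in when it is done.

```bash
ls; mkdir -p pics
python3 - <<'E'
from station import *
import cv2,json
s=sense();print(s)
for n in("scene","top","wrist"):
    cv2.imwrite(f"pics/{n}0.png",capture(n)); print(n,camera_model(n))
E
```

```text
pics
{'time_s': 0.0, 'joints': array([ 7.84728060e+01,  2.20875974e+01,  3.80879540e-01, -3.11569036e-02,
       -6.84103399e+01, -1.48185468e+01]), 'joint_velocities': array([ 0.03978665,  0.04976745, -0.03607007, -0.02907951, -0.00307571,
        0.03958799]), 'effort': array([-5.42220841e-04, -3.90659022e+01,  1.87399399e+01,  4.21969324e+00,
        1.09592066e-02, -1.96191199e-04]), 'tcp_pos': array([0.27711663, 0.55970193, 0.29119467]), 'ee_rot': array([[ 8.96043399e-01, -4.43965551e-01, -9.03698149e-04],
       [-4.43966470e-01, -8.96041383e-01, -1.90074087e-03],
       [ 3.41125288e-05,  2.10435799e-03, -9.99997785e-01]]), 'wrist_force': array([-1.05829088, -0.5937252 , -0.99380171]), 'moment': array([-0.0039549 , -0.02198896, -0.03957206]), 'gripper_width': 1.0021428207922891}
scene {'mtx': array([[492.47745671,   0.        , 312.14937339],
       [  0.        , 492.47745671, 198.27353101],
       [  0.        ,   0.        ,   1.        ]]), 'xyz': array([ 1.05216053, -0.65911515,  0.91936514]), 'orientation': array([[ 0.7589686 , -0.46296088,  0.45785794],
       [ 0.65082
[... 331 characters left out ...]
9579756e-03,  9.90103683e-01, -1.40086430e-01],
       [-9.99964152e-01, -8.46679231e-03,  8.91901807e-05],
       [-1.09777518e-03,  1.40082157e-01,  9.90139275e-01]])}
wrist {'mtx': array([[321.105526  ,   0.        , 322.21022662],
       [  0.        , 321.105526  , 201.4473247 ],
       [  0.        ,   0.        ,   1.        ]]), 'tool_from_camera': array([[-8.55069672e-04,  9.64712229e-01,  2.63305118e-01,
         7.24362559e-02],
       [ 9.99998885e-01,  1.14728474e-03, -9.56042570e-04,
        -1.00002943e-03],
       [-1.22439190e-03,  2.63304007e-01, -9.64712134e-01,
        -9.31315652e-02],
       [ 0.00000000e+00,  0.00000000e+00,  0.00000000e+00,
         1.00000000e+00]])}
```

View pics/top0.png

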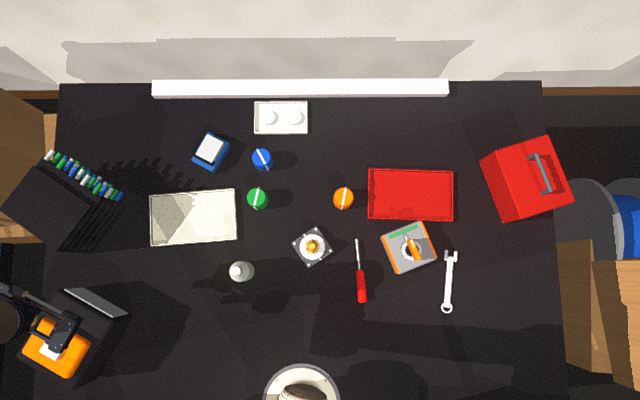

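View pics/scene0.png

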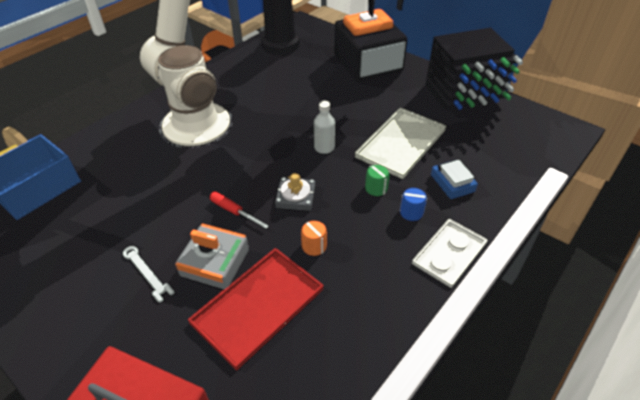

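The top view shows blue cap (262,159), green (257,198), orange (343,198), gauge (312,246), recorder (409,247), white tray (193,217) and red tray (411,194). The spray is at (241,271) and the cleaver at (210,152), with no tape. The scene view agrees, so I'll zoom in on both.

```bash
cat > h.py <<'E'
import numpy as np, cv2
from station import *
def cam(n,s=None):
    m=camera_model(n)
    if n!="wrist": return m["mtx"],np.array(m["xyz"]),np.array(m["orientation"])
    s=s or sense(); T=m["tool_from_camera"]; R=np.array(s["ee_rot"])
    return m["mtx"],R@T[:3,3]+s["tcp_pos"],R@T[:3,:3]
def ray(c,uv):
    K,p,R=c; d=np.linalg.solve(K,[uv[0],uv[1],1]); return p,R@np.array([d[0],-d[1],-d[2]])
def onz(c,uv,z):
    p,d=ray(c,uv); return p+d*(z-p[2])/d[2]
def tri(obs):
    A=np.zeros((3,3));b=np.zeros(3)
    for c,uv in obs:
        p,d=ray(c,uv);d=d/np.linalg.norm(d);M=np.eye(3)-np.outer(d,d);A+=M;b+=M@p
    return np.linalg.solve(A,b)
def proj(c,X):
    K,p,R=c; q=R.T@(np.array(X)-p); v=K@np.array([q[0],-q[1],-q[2]]); return v[:2]/v[2]
def crop(img,x0,y0,x1,y1,f,name): cv2.imwrite("pics/"+name,cv2.resize(img[y0:y1,x0:x1],None,fx=f,fy=f,interpolation=cv2.INTER_CUBIC))
E
python3 - <<'E'
from h import *
t=cv2.imread("pics/top0.png");s=cv2.imread("pics/scene0.png")
crop(t,230,140,450,290,3.6,"topz.png");crop(s,170,150,440,340,2.9,"scenez.png")
for n,im in(("top",t),("scene",s)):
    h=cv2.cvtColor(im,cv2.COLOR_BGR2HSV)
    for k,lo,hi in(("blue",100,130),("orange",5,20),("green",45,85)):
        m=cv2.inRange(h,(lo,120,60),(hi,255,255)); N,_,st,ce=cv2.connectedComponentsWithStats(m)
        print(n,k,[(st[i][4],ce[i].round(1).tolist()) for i in range(1,N) if st[i][4]>60])
c=cam("top");
for k,uv,z in(("blue",(262,158),.06),("green",(257,197),.06),("orange",(343,197),.06),("gauge",(312.5,246),.074),("key",(411,247),.098),("pass",(193,217),.01),("scrap",(411,194),.01)): print(k,onz(c,uv,z).round(3))
E
```

```text
top blue [(np.int32(369), [213.2, 156.6]), (np.int32(325), [261.9, 159.1]), (np.int32(61), [67.6, 166.0]), (np.int32(64), [72.9, 171.6]), (np.int32(1142), [629.7, 223.1])]
top orange [(np.int32(717), [592.1, 90.8]), (np.int32(4131), [22.7, 135.8]), (np.int32(336), [342.7, 198.0]), (np.int32(691), [14.1, 231.7]), (np.int32(126), [428.3, 238.6]), (np.int32(155), [390.0, 254.6]), (np.int32(142), [413.4, 249.8]), (np.int32(78), [313.6, 245.9]), (np.int32(8906), [601.3, 312.6]), (np.int32(230), [45.9, 325.5]), (np.int32(1440), [58.1, 354.8])]
top green [(np.int32(61), [56.2, 157.4]), (np.int32(68), [60.9, 163.0]), (np.int32(119), [251.0, 196.1]), (np.int32(168), [261.5, 199.7])]
scene blue [(np.int32(873), [22.2, 8.4]), (np.int32(307), [217.7, 6.1]), (np.int32(421), [249.1, 8.4]), (np.int32(6105), [466.2, 20.0]), (np.int32(64), [492.2, 63.8]), (np.int32(102), [506.2, 73.8]), (np.int32(106), [489.3, 94.4]), (np.int32(4398), [34.0, 175.7]), (np.int32(547), [451.8, 184.8]), (np.int32(105), [414.8, 190.5]), (np.int32(526), [412.2, 207.8])]
scene orange [(np.int32(511), [122.4, 8.2]), (np.int32(103), [305.8, 8.1]), (np.int32(808), [367.6, 23.2]), (np.int32(1281), [42.8, 41.5]), (np.int32(549), [215.2, 41.9]), (np.int32(83), [636.6, 138.1]), (np.int32(175), [294.7, 182.3]), (np.int32(708), [313.2, 238.0]), (np.int32(169), [223.0, 229.4]), (np.int32(326), [203.1, 239.2]), (np.int32(267), [591.7, 323.4]), (np.int32(336), [198.7, 271.8])]
scene green [(np.int32(373), [373.6, 182.8])]
blue [0.687 0.108 0.06 ]
green [0.573 0.121 0.06 ]
orange [ 0.571 -0.123  0.06 ]
gauge [ 0.433 -0.035  0.074]
key [ 0.427 -0.301  0.098]
pass [0.524 0.316 0.01 ]
scrap [ 0.587 -0.327  0.01 ]
```

View pics/topz.png

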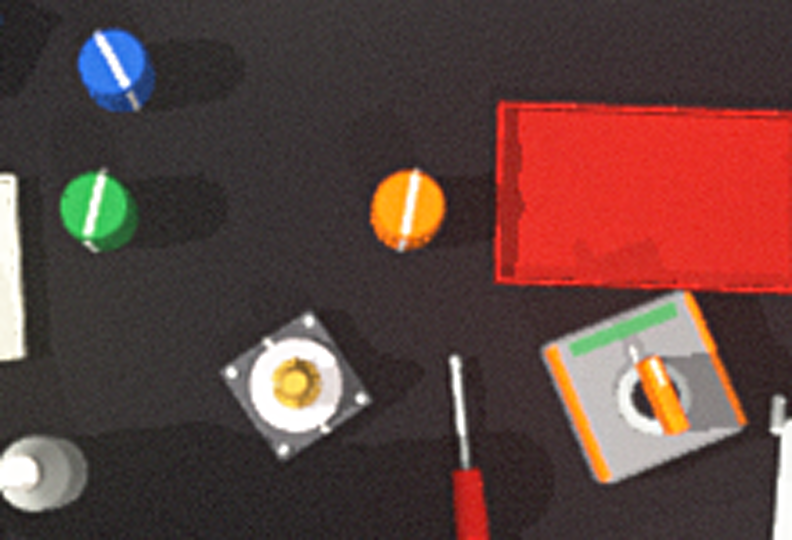

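View pics/scenez.png

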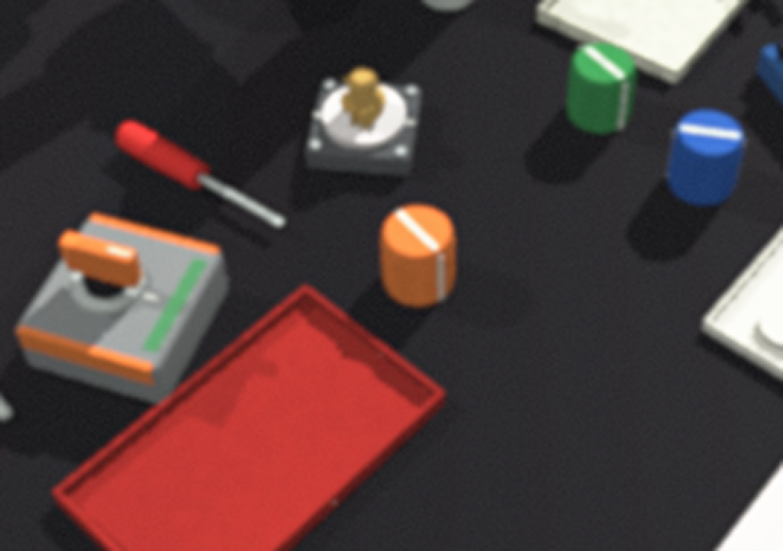

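Run:
```python
from h import *
T=lambda X,Y:((X+.5)/3.6-.5+230,(Y+.5)/3.6-.5+140)
S=lambda X,Y:((X+.5)/2.9-.5+170,(Y+.5)/2.9-.5+150)
ct,cs=cam("top"),cam("scene")
for k,a,b in(("blue",(113,61),(710,132)),("green",(95,204),(604,62)),("orange",(409,204),(418,230)),("stud",(296,381),(362,77)),("key",(664,395),(101,246)),("redcorner",(500,103),(305,290))):
    X=tri([(ct,T(*a)),(cs,S(*b))]); print(k,X.round(4), onz(ct,T(*a),X[2]).round(4), (proj(cs,X)-S(*b)).round(2))
def ang(a,b,z):
    d=onz(ct,T(*b),z)-onz(ct,T(*a),z); return np.degrees(np.arctan2(d[1],d[0]))%180
print("blue",ang((98,34),(130,86),.06),"green",ang((103,172),(88,235),.06),"or",ang((415,170),(403,237),.06),"gauge",ang((268,343),(327,429),.022),"key",ang((652,358),(677,432),.098))
for c in((500,102),(497,283)): print("red",onz(ct,T(*c),.016).round(3))
for c in((149,194),(235,189),(237,241),(151,246),(453,171),(453,221)): print("tray",onz(ct,c,.016).round(3))
```

```text
blue [0.6923 0.1119 0.0571] [0.6917 0.1114 0.0571] [-0.28  0.06]
green [0.576  0.1248 0.0577] [0.5757 0.1244 0.0577] [-0.18  0.04]
orange [ 0.5741 -0.1231  0.0569] [ 0.5737 -0.1235  0.0569] [-0.25  0.03]
stud [ 0.4347 -0.033   0.0706] [ 0.4343 -0.0333  0.0706] [-0.2   0.02]
key [ 0.4211 -0.3092  0.0931] [ 0.4204 -0.3102  0.0931] [-0.55  0.03]
redcorner [ 0.612  -0.2221  0.125 ] [ 0.6386 -0.1885  0.125 ] [20.7  -4.13]
blue 31.175301177618053 green 167.35912841198734 or 168.97114622673115 gauge 34.08729925511835 key 16.53285286916187
red [ 0.665 -0.203  0.016]
red [ 0.515 -0.197  0.016]
tray [0.592 0.446 0.016]
tray [0.605 0.193 0.016]
tray [0.452 0.184 0.016]
tray [0.439 0.433 0.016]
tray [ 0.654 -0.453  0.016]
tray [ 0.505 -0.445  0.016]
```

```bash
python3 -m inch '[{"hand":0,"slide":[5,-5,0],"yaw":0.1},{"hand":0,"slide":[10,-10,0],"yaw":0.2},{"hand":0,"slide":[14,-16,0],"yaw":0.3},{"hand":0,"slide":[16,-22,0],"yaw":0.4},{"hand":0,"slide":[17,-28,0],"yaw":0.5},{"hand":0,"slide":[17,-34,0],"yaw":0.6},{"hand":0,"slide":[17,-40,0],"yaw":0.7},{"hand":0,"slide":[17,-46,0],"yaw":0.75},{"hand":0,"slide":[17,-52,0],"yaw":0.75},{"hand":0,"slide":[17,-58,0],"yaw":0.75}]' && python3 -m inch '[{"hand":0,"slide":[0,-6,-1],"yaw":0},{"hand":0,"slide":[0,-12,-2],"yaw":0},{"hand":0,"slide":[0,-18,-3],"yaw":0},{"hand":0,"slide":[-1,-24,-4],"yaw":0},{"hand":0,"slide":[-2.5,-29,-4],"yaw":0},{"hand":0,"slide":[-2.5,-29,-4],"yaw":0},{"hand":0,"slide":[-2.5,-29,-4],"yaw":0},{"hand":0,"slide":[-2.5,-29,-4],"yaw":0}]'
python3 - <<'E'
from h import *
s=sense();im=capture("wrist");cv2.imwrite("pics/w1.png",im);np.save("w1.npy",[s["tcp_pos"],*s["ee_rot"]])
print(s["tcp_pos"],s["ee_rot"],s["joints"],proj(cam("wrist",s),[.4207,-.3096,.098]))
E
```

```text
time_s: 1.4
tcp_pos: [0.4468, -0.0114, 0.2924]
ee_rot: [[0.958, 0.287, 0.0], [0.287, -0.958, 0.0], [0.001, 0.0, -1.0]]
wrist_force: [1.1, -1.0, -0.0]
gripper_width: 1.001
time_s: 2.4
tcp_pos: [0.4226, -0.2985, 0.2524]
ee_rot: [[0.958, 0.288, 0.0], [0.288, -0.958, 0.0], [0.0, 0.0, -1.0]]
wrist_force: [-0.2, 0.3, -0.9]
gripper_width: 0.998
[ 0.4226468  -0.29852194  0.25237573] [[ 9.57707544e-01  2.87743306e-01  2.23262407e-04]
 [ 2.87743303e-01 -9.57707570e-01  4.86176898e-05]
 [ 2.27809512e-04  1.76807339e-05 -9.99999974e-01]] [-1.72486876e+01  1.35741725e+01 -1.79537072e+01 -7.57189607e-03
 -5.84607298e+01  1.23975547e+02] [334.89936539 213.72181173]
```

View pics/w1.png

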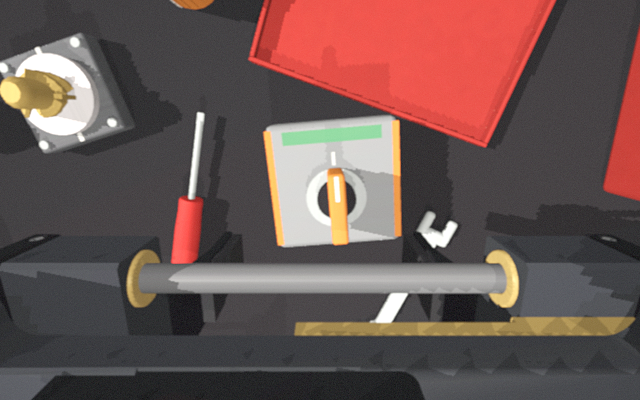

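The wrist view shows the key bar running from (337,170) to (340,243), the recorder top corners, and the gauge at the left with its stud top at (15,92).

Run:
```python
from h import *
a=np.load("w1.npy");s={"tcp_pos":a[0],"ee_rot":a[1:]};c=cam("wrist",s);ct=cam("top")
im=cv2.imread("pics/w1.png");h=cv2.cvtColor(im,cv2.COLOR_BGR2HSV)
m=cv2.inRange(h[150:250,315:365],(5,150,150),(22,255,255));m=cv2.morphologyEx(m,cv2.MORPH_CLOSE,np.ones((3,3)))
p=cv2.findNonZero(m);r=cv2.minAreaRect(p);print("bar px",np.array(r[0])+[315,150],r[1:])
for uv in((338,206),np.array(r[0])+[315,150]): print(onz(c,uv,.098))
T=lambda X,Y:((X+.5)/3.6-.5+230,(Y+.5)/3.6-.5+140)
print("tri key",tri([(c,(338,206)),(ct,T(664,395))]))
for e in(((337,172),(340,242)),): d=onz(c,e[1],.098)-onz(c,e[0],.098);print(np.degrees(np.arctan2(d[1],d[0]))%180,np.linalg.norm(d))
for q in((265,130),(400,117),(402,235),(279,246)): print(onz(c,q,.05))
```

```text
bar px [337.23230553 206.48451233] ((75.89818572998047, 18.49228286743164), 86.18592071533203)
[ 0.42761125 -0.31005613  0.098     ]
[ 0.42704836 -0.30958699  0.098     ]
tri key [ 0.42128107 -0.31378774  0.07478878]
19.7947970647989 0.05868673316957073
[ 0.46409615 -0.23222198  0.05      ]
[ 0.50955865 -0.34460194  0.05      ]
[ 0.40478651 -0.38551187  0.05      ]
[ 0.35887481 -0.27271518  0.05      ]
```

```bash
python3 -m inch '[{"hand":0.5,"slide":[0.2,-1.25,-5],"yaw":0.055},{"hand":0.5,"slide":[0.2,-1.25,-9],"yaw":0.055},{"hand":0.5,"slide":[0.2,-1.25,-11.7],"yaw":0.055},{"hand":0.5,"slide":[0.2,-1.25,-11.7],"yaw":0.055},{"hand":1,"slide":[0.2,-1.25,-11.7],"yaw":0.055},{"hand":1,"slide":[0.2,-1.25,-11.7],"yaw":0.055},{"hand":1,"slide":[0.2,-1.25,-11.7],"yaw":0.055},{"hand":1,"slide":[0.2,-1.25,-11.7],"yaw":0.055},{"hand":1,"slide":[0.2,-1.25,-11.7],"yaw":0.055}]'; python3 -c "
from station import *
s=sense();print(s['tcp_pos'],s['wrist_force'],s['moment'],s['gripper_width'])"
```

```text
time_s: 3.58
tcp_pos: [0.4243, -0.3115, 0.1358]
ee_rot: [[0.941, 0.338, 0.0], [0.338, -0.941, 0.001], [0.0, -0.001, -1.0]]
wrist_force: [0.9, 5.4, 5.6]
gripper_width: 0.157
[ 0.42430043 -0.31147048  0.13580429] [0.90914169 5.44785518 5.60485502] [1.38539018 0.07369811 0.03206776] 0.1568400216936788
```

```bash
python3 -m inch '[{"hand":1,"slide":[0,0.1,0],"yaw":-0.15},{"hand":1,"slide":[0,0.1,0],"yaw":-0.3},{"hand":1,"slide":[0,0.1,0],"yaw":-0.45},{"hand":1,"slide":[0,0.1,0],"yaw":-0.6},{"hand":1,"slide":[0,0.1,0],"yaw":-0.75},{"hand":1,"slide":[0,0.1,0],"yaw":-0.9},{"hand":1,"slide":[0,0.1,0],"yaw":-1.05},{"hand":1,"slide":[0,0.1,0],"yaw":-1.15},{"hand":1,"slide":[0,0.1,0],"yaw":-1.15},{"hand":1,"slide":[0,0.1,0],"yaw":-1.15}]'; python3 -c "
from station import *
s=sense();print(s['tcp_pos'],s['wrist_force'],s['moment'],s['gripper_width'])"
python3 -m inch '[{"hand":1,"slide":[0,0,0],"yaw":-0.05},{"hand":1,"slide":[0,0,0],"yaw":-0.08},{"hand":1,"slide":[0,0,0],"yaw":-0.1},{"hand":1,"slide":[0,0,0],"yaw":-0.1}]'; python3 -c "
from h import *
s=sense();print(s['tcp_pos'],s['wrist_force'],s['moment'],s['gripper_width']);crop(capture('top'),350,180,480,300,5,'t2.png')"
```

```text
time_s: 4.82
tcp_pos: [0.4242, -0.3122, 0.1358]
ee_rot: [[0.695, -0.719, -0.0], [-0.719, -0.695, -0.002], [0.001, 0.002, -1.0]]
wrist_force: [-2.2, -4.9, 2.4]
gripper_width: 0.158
[ 0.42415573 -0.31220778  0.13582525] [-2.24618998 -4.91926872  2.35546687] [-1.33650923  0.66786412  0.2236366 ] 0.15786391379230238
time_s: 5.32
tcp_pos: [0.4241, -0.3122, 0.1358]
ee_rot: [[0.621, -0.784, -0.001], [-0.784, -0.621, -0.002], [0.001, 0.002, -1.0]]
wrist_force: [-2.1, -5.8, 2.0]
gripper_width: 0.165
[ 0.42413112 -0.31222961  0.13583332] [-2.12316392 -5.79773173  1.99255918] [-1.39145768  0.6884116   0.79631247] 0.165010289156178
```

```bash
python3 -m inch '[{"hand":0,"slide":[0,0,0],"yaw":-0.08},{"hand":0,"slide":[0,0,0],"yaw":-0.05},{"hand":0,"slide":[0,0,0],"yaw":0},{"hand":0,"slide":[0,0,0],"yaw":0},{"hand":0,"slide":[0,0,0],"yaw":0},{"hand":0,"slide":[0,0,0],"yaw":0},{"hand":0,"slide":[0,0,5],"yaw":0},{"hand":0,"slide":[0,0,11],"yaw":0}]' && python3 -m inch '[{"hand":0,"slide":[3.5,5.2,0],"yaw":0},{"hand":0,"slide":[6.7,10.5,0],"yaw":0},{"hand":0,"slide":[10,15.8,0],"yaw":0},{"hand":0,"slide":[13.4,21,0],"yaw":0},{"hand":0,"slide":[16.8,26.4,0],"yaw":0},{"hand":0,"slide":[20.2,31.7,0],"yaw":0},{"hand":0,"slide":[23.5,37,-1],"yaw":0},{"hand":0,"slide":[26.8,42.3,-1.5],"yaw":0},{"hand":0,"slide":[26.8,42.3,-1.5],"yaw":0},{"hand":0,"slide":[26.8,42.3,-1.5],"yaw":0}]'
python3 - <<'E'
from h import *
s=sense();im=capture("wrist");t=capture("top");np.save("w2.npy",[s["tcp_pos"],*s["ee_rot"]])
cv2.imwrite("pics/w2r.png",im)
z=cv2.resize(t[210:290,370:450],None,fx=5,fy=5)
o=np.zeros((400,1040,3),np.uint8);o[:,:640]=im;o[:,640:]=z
cv2.imwrite("pics/w2.png",cv2.resize(o,(800,308)))
print(s["tcp_pos"],s["ee_rot"][:,0],s["joints"],s["wrist_force"],s["moment"])
E
```

```text
time_s: 6.38
tcp_pos: [0.4227, -0.31, 0.2446]
ee_rot: [[0.617, -0.787, -0.007], [-0.787, -0.617, 0.003], [-0.007, 0.003, -1.0]]
wrist_force: [1.7, -0.9, 0.7]
gripper_width: 0.963
time_s: 7.62
tcp_pos: [0.6913, 0.1121, 0.229]
ee_rot: [[0.618, -0.786, -0.004], [-0.786, -0.618, -0.001], [-0.002, 0.003, -1.0]]
wrist_force: [-0.1, 0.1, -0.1]
gripper_width: 0.996
[0.69129277 0.11209078 0.22897512] [ 0.61796691 -0.78620253 -0.00157164] [ 2.23880484e+01  3.19175423e+01  7.51565829e+00 -3.82261543e-02
 -6.58058624e+01  1.57957056e+01] [-0.05056593  0.07270243 -0.05857703] [-0.0246237  -0.00325687  0.01083513]
```

View pics/w2.png

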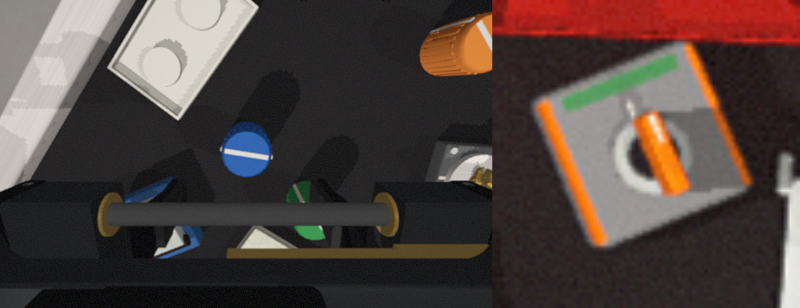

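The right half shows the key bar back at rest on the recorder. The left half is the wrist view, with the blue cap at (321,199) in full-size pixels and its white line nearly horizontal.

```bash
cat >> h.py <<'E'
HUE={"blue":(100,130),"orange":(5,20),"green":(45,85)}
def cap(im,c,col,near,ztop=.06,r=70):
    """white line on the cap's top nearest pixel near -> centre on z=ztop, line angle (deg), length"""
    h=cv2.cvtColor(im,cv2.COLOR_BGR2HSV); lo,hi=HUE[col]
    m=cv2.inRange(h,(lo,110,50),(hi,255,255)); roi=np.zeros_like(m); cv2.circle(roi,(int(near[0]),int(near[1])),r,255,-1); m&=roi
    pts=cv2.findNonZero(m); hull=np.zeros_like(m); cv2.fillConvexPoly(hull,cv2.convexHull(pts),255)
    w=cv2.inRange(h,(0,0,150),(179,90,255))&hull
    N,L,st,ce=cv2.connectedComponentsWithStats(w); i=1+np.argmax(st[1:,4])
    b=cv2.boxPoints(cv2.minAreaRect(cv2.findNonZero((L==i).astype(np.uint8))))
    if np.linalg.norm(b[0]-b[1])>np.linalg.norm(b[1]-b[2]): b=np.roll(b,-1,0)
    p,q=(b[0]+b[1])/2,(b[2]+b[3])/2
    P,Q=onz(c,p,ztop),onz(c,q,ztop); d=Q-P
    return dict(px=((p+q)/2).round(1),ends=(p.round(1),q.round(1)),xyz=((P+Q)/2).round(4),ang=round(float(np.degrees(np.arctan2(d[1],d[0]))%180),1),len=round(float(np.linalg.norm(d)),4))
E
python3 - <<'E'
from h import *
a=np.load("w2.npy");s={"tcp_pos":a[0],"ee_rot":a[1:]};c=cam("wrist",s)
im=cv2.imread("pics/w2r.png");r=cap(im,c,"blue",(321,199));print(r)
# height from wrist + scene top centre
S=((710.5)/2.9-.5+170,(132.5)/2.9-.5+150)
print(tri([(c,r["px"]),(cam("scene"),S)]), tri([(c,r["px"]),(cam("top"),(261.05,156.6))]))
h=cv2.cvtColor(im,cv2.COLOR_BGR2HSV);m=cv2.inRange(h[160:240,270:370],(100,110,140),(130,255,255));x,y,w,hh=cv2.boundingRect(m);print(x+270,y+160,w,hh)
E
```

```text
{'px': array([320. , 200.1], dtype=float32), 'ends': (array([291.1, 195.4], dtype=float32), array([348.9, 204.7], dtype=float32)), 'xyz': array([0.6939, 0.1122, 0.06  ]), 'ang': 28.6, 'len': 0.0495}
[0.69301196 0.11282382 0.05683681] [0.69278678 0.11267807 0.05383509]
290 171 61 59
```

```bash
python3 -m inch '[{"hand":0,"slide":[0.2,0,-5],"yaw":0},{"hand":0,"slide":[0.2,0,-10],"yaw":0},{"hand":0,"slide":[0.2,0,-14.3],"yaw":0},{"hand":0,"slide":[0.2,0,-14.3],"yaw":0},{"hand":1,"slide":[0.2,0,-14.3],"yaw":0},{"hand":1,"slide":[0.2,0,-14.3],"yaw":0},{"hand":1,"slide":[0.2,0,-14.3],"yaw":0},{"hand":1,"slide":[0.2,0,-14.3],"yaw":0},{"hand":1,"slide":[0.2,0,-10],"yaw":0},{"hand":1,"slide":[0.2,0,-4],"yaw":0}]' && python3 -m inch '[{"hand":1,"slide":[-6,-1.8,5],"yaw":0},{"hand":1,"slide":[-12,-3.6,6],"yaw":0},{"hand":1,"slide":[-18,-5.4,6],"yaw":0},{"hand":1,"slide":[-24,-7.2,6],"yaw":0},{"hand":1,"slide":[-30,-9,6],"yaw":0},{"hand":1,"slide":[-30,-9,6],"yaw":0},{"hand":1,"slide":[-30,-9,6],"yaw":0},{"hand":1,"slide":[-30,-9,6],"yaw":0}]'
python3 - <<'E'
from h import *
s=sense();im=capture("wrist");np.save("w3.npy",[s["tcp_pos"],*s["ee_rot"]])
cv2.imwrite("pics/w3.png",im)
print(s["tcp_pos"],s["ee_rot"][:,0],s["joints"],s["wrist_force"],s["moment"],proj(cam("wrist",s),[.4345,-.033,.03]))
E
```

```text
time_s: 8.98
tcp_pos: [0.6931, 0.1118, 0.1887]
ee_rot: [[0.618, -0.786, -0.006], [-0.786, -0.618, -0.002], [-0.002, 0.005, -1.0]]
wrist_force: [1.0, -0.0, -0.8]
gripper_width: 0.649
time_s: 9.98
tcp_pos: [0.3959, 0.0227, 0.2507]
ee_rot: [[0.618, -0.786, 0.002], [-0.786, -0.618, 0.0], [0.001, -0.002, -1.0]]
wrist_force: [0.5, -0.0, -1.5]
gripper_width: 0.65
[0.39590025 0.02273861 0.25068182] [ 6.18098212e-01 -7.86100603e-01  6.64234384e-04] [ 2.70640554e+01  1.43689366e+00 -3.29022556e+01  2.36264345e-02
 -5.55626047e+01  1.11000297e+01] [ 0.45623671 -0.00271727 -1.50625431] [ 0.04273028 -0.08174511 -0.02971626] [327.75177961 118.83120639]
```

View pics/w3.png

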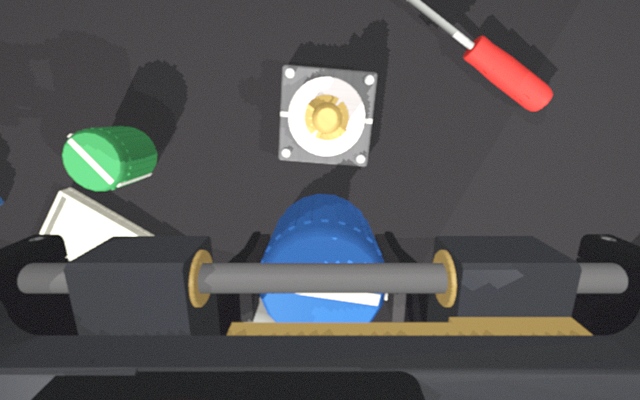

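Gauge collar is centred near (327,117) with marks at (283,115) and (370,121). The blue cap is held squarely, with its line at roughly (300,292)–(386,299).

Run:
```python
from h import *
a=np.load("w3.npy");s={"tcp_pos":a[0],"ee_rot":a[1:]};c=cam("wrist",s);im=cv2.imread("pics/w3.png")
h=cv2.cvtColor(im,cv2.COLOR_BGR2HSV);m=cv2.inRange(h,(0,0,170),(179,60,255));m[:, :287]=0;m[:,368:]=0;m[:70]=0;m[162:]=0
N,L,st,ce=cv2.connectedComponentsWithStats(m);i=1+np.argmax(st[1:,4])
hu=cv2.convexHull(cv2.findNonZero((L==i).astype(np.uint8)));e=cv2.fitEllipse(hu);print(e,onz(c,e[0],.03).round(4))
b=cv2.inRange(h,(15,100,150),(35,255,255));b[:90]=0;b[145:]=0;b[:,:300]=0;b[:,355:]=0
print("brass",cv2.moments(b)["m10"]/cv2.moments(b)["m00"],cv2.moments(b)["m01"]/cv2.moments(b)["m00"],onz(c,(327,119),.074).round(4))
m2=cv2.inRange(h,(0,0,150),(179,80,255))
for x0,x1 in((275,287),(368,376)):
    y,x=np.nonzero(m2[105:130,x0:x1]);print(x.mean()+x0,y.mean()+105,len(x))
p,q=onz(c,(283,115),.022),onz(c,(370,121),.022)
print("gx",np.degrees(np.arctan2(*(q-p)[1::-1]))%180,((p+q)/2).round(4))
zc=.2505-.086+.06
p,q=onz(c,(300,292),zc),onz(c,(386,299),zc);print("cap",np.degrees(np.arctan2(*(q-p)[1::-1]))%180,p,q)
y,x=np.nonzero(m2[285:310,290:390]);pts=np.c_[x+290,y+285].astype(np.float32);r=cv2.fitLine(pts,cv2.DIST_HUBER,0,.01,.01).ravel();print(r,len(x))
```

```text
((326.5544738769531, 128.92787170410156), (85.927978515625, 106.71184539794922), 175.8302764892578) [ 0.4296 -0.025   0.03  ]
brass 326.35 114.56734693877551 [ 0.4358 -0.0325  0.074 ]
283.39869281045753 117.19607843137254 153
369.8369565217391 116.86956521739131 92
gx 34.310432444767116 [ 0.4357 -0.0329  0.022 ]
cap 32.90972183203888 [0.40428403 0.02891783 0.2245    ] [0.37389848 0.00925322 0.2245    ]
[9.9784350e-01 6.5638356e-02 3.4407843e+02 2.9625345e+02] 752
```

```bash
python3 -m inch '[{"hand":1,"slide":[4,-5.55,0],"yaw":0.03},{"hand":1,"slide":[4,-5.55,0],"yaw":0.03},{"hand":1,"slide":[4,-5.55,-5],"yaw":0.03},{"hand":1,"slide":[4,-5.55,-8],"yaw":0.03},{"hand":1,"slide":[4,-5.55,-8],"yaw":0.03}]' && python3 -m inch '[{"hand":1,"slide":[0,0,-1],"yaw":0},{"hand":1,"slide":[0,0,-2],"yaw":0},{"hand":1,"slide":[0,0,-3],"yaw":0},{"hand":1,"slide":[0,0,-3.6],"yaw":0},{"hand":1,"slide":[0,0,-3.6],"yaw":0}]'
python3 - <<'E'
from h import *
s=sense();print(s["tcp_pos"],s["ee_rot"][:,0],s["wrist_force"],s["moment"])
E
```

```text
time_s: 10.65
tcp_pos: [0.4336, -0.0336, 0.168]
ee_rot: [[0.641, -0.768, -0.007], [-0.768, -0.641, -0.002], [-0.003, 0.006, -1.0]]
wrist_force: [0.3, 0.2, -0.8]
gripper_width: 0.647
time_s: 11.28
tcp_pos: [0.4341, -0.0335, 0.1339]
ee_rot: [[0.641, -0.767, -0.001], [-0.767, -0.641, -0.0], [-0.0, 0.001, -1.0]]
wrist_force: [-0.2, -0.2, -1.6]
gripper_width: 0.645
[ 0.43414062 -0.03351025  0.13387296] [ 6.41196495e-01 -7.67376658e-01 -3.46633833e-04] [-0.19866999 -0.16658345 -1.56655729] [ 0.01528275 -0.01272353  0.0022199 ]
```

```bash
python3 -m inch '[{"hand":1,"slide":[0.1,0.05,-0.2],"yaw":0},{"hand":1,"slide":[0.1,0.05,-0.4],"yaw":0},{"hand":1,"slide":[0.1,0.05,-0.45],"yaw":0},{"hand":1,"slide":[0.1,0.05,-0.45],"yaw":0}]'
python3 - <<'E'
from h import *
s=sense();print(s["tcp_pos"],s["ee_rot"][:,0],s["wrist_force"],s["moment"])
E
```

```text
time_s: 11.78
tcp_pos: [0.436, -0.033, 0.1317]
ee_rot: [[0.642, -0.767, 0.002], [-0.767, -0.642, -0.001], [0.001, -0.001, -1.0]]
wrist_force: [-4.5, 0.0, 12.7]
gripper_width: 0.648
[ 0.43597237 -0.03303268  0.13165696] [ 0.6420474  -0.76666358  0.00144702] [-4.45269312  0.04585173 12.68327249] [-0.0227767   1.1647836  -0.07182993]
```

```bash
python3 -m inch '[{"hand":1,"slide":[-0.08,0,0.1],"yaw":0},{"hand":1,"slide":[-0.08,0,0.1],"yaw":-0.12},{"hand":1,"slide":[-0.08,0,0.1],"yaw":-0.24},{"hand":1,"slide":[-0.08,0,0.1],"yaw":-0.36},{"hand":1,"slide":[-0.08,0,-0.02],"yaw":-0.46},{"hand":1,"slide":[-0.08,0,-0.14],"yaw":-0.56},{"hand":1,"slide":[-0.08,0,-0.25],"yaw":-0.66},{"hand":1,"slide":[-0.08,0,-0.37],"yaw":-0.76},{"hand":1,"slide":[-0.08,0,-0.48],"yaw":-0.85},{"hand":1,"slide":[-0.08,0,-0.48],"yaw":-0.85}]'
python3 - <<'E'
from h import *
s=sense();print(s["tcp_pos"],s["ee_rot"][:,0],s["wrist_force"],s["moment"])
E
```

```text
time_s: 13.02
tcp_pos: [0.4353, -0.0328, 0.1255]
ee_rot: [[-0.152, -0.988, 0.002], [-0.988, 0.152, 0.0], [-0.001, -0.002, -1.0]]
wrist_force: [0.7, -0.2, 0.8]
gripper_width: 0.648
[ 0.43534645 -0.03284922  0.12548868] [-1.51972723e-01 -9.88384548e-01 -5.26221168e-04] [ 0.70213457 -0.19967215  0.84985106] [-0.15337268 -0.35348707  0.00795599]
```

```bash
python3 -m inch '[{"hand":1,"slide":[0,0,-0.12],"yaw":-0.1},{"hand":1,"slide":[0,0,-0.23],"yaw":-0.2},{"hand":1,"slide":[0,0,-0.35],"yaw":-0.3},{"hand":1,"slide":[0,0,-0.35],"yaw":-0.3}]'
python3 - <<'E'
from h import *
s=sense();print(s["tcp_pos"],s["ee_rot"][:,0],s["wrist_force"],s["moment"])
E
```

```text
time_s: 13.52
tcp_pos: [0.4357, -0.0332, 0.1247]
ee_rot: [[-0.433, -0.901, 0.003], [-0.901, 0.433, -0.002], [0.0, -0.003, -1.0]]
wrist_force: [-6.8, -1.4, 26.1]
gripper_width: 0.645
[ 0.43566724 -0.0331879   0.12466912] [-4.33001496e-01 -9.01393113e-01  4.00395570e-04] [-6.78851191 -1.36281519 26.10222143] [-0.37943482  1.74915996  0.52657461]
```

z stopped about 7 mm down while I was still commanding it lower, and the force rose to 26 N with a reaction torque. Blue jammed half-way, so it is faulty. Next I'll unscrew it.

```bash
python3 -m inch '[{"hand":1,"slide":[-0.03,0.03,0.35],"yaw":0},{"hand":1,"slide":[-0.03,0.03,0.4],"yaw":0.13},{"hand":1,"slide":[-0.03,0.03,0.55],"yaw":0.26},{"hand":1,"slide":[-0.03,0.03,0.7],"yaw":0.39},{"hand":1,"slide":[-0.03,0.03,0.85],"yaw":0.52},{"hand":1,"slide":[-0.03,0.03,1.0],"yaw":0.65},{"hand":1,"slide":[-0.03,0.03,1.1],"yaw":0.78},{"hand":1,"slide":[-0.03,0.03,1.15],"yaw":0.91},{"hand":1,"slide":[-0.03,0.03,1.15],"yaw":1.04},{"hand":1,"slide":[-0.03,0.03,1.15],"yaw":1.04}]'
python3 - <<'E'
from h import *
s=sense();print(s["tcp_pos"],s["ee_rot"][:,0],s["wrist_force"],s["moment"])
E
```

```text
time_s: 14.78
tcp_pos: [0.434, -0.0327, 0.1328]
ee_rot: [[0.553, -0.833, -0.0], [-0.833, -0.553, 0.0], [-0.0, 0.0, -1.0]]
wrist_force: [-1.2, 0.0, -2.0]
gripper_width: 0.646
[ 0.43403178 -0.03267492  0.13282297] [ 5.52655884e-01 -8.33409517e-01 -2.25075641e-04] [-1.15788447  0.01519912 -1.95468861] [ 0.04593145 -0.01511186  0.03964568]
```

```bash
python3 -m inch '[{"hand":1,"slide":[0.1,0,0],"yaw":0.1},{"hand":1,"slide":[0.1,0,0],"yaw":0.1},{"hand":1,"slide":[0.1,0,0.5],"yaw":0.1},{"hand":1,"slide":[0.1,0,1],"yaw":0.1},{"hand":1,"slide":[0.1,0,1],"yaw":0.1}]'
python3 - <<'E'
from h import *
s=sense();print(s["tcp_pos"],s["ee_rot"][:,0],s["wrist_force"],s["moment"],s["joints"])
E
```

```text
time_s: 15.4
tcp_pos: [0.4356, -0.0326, 0.1436]
ee_rot: [[0.633, -0.774, 0.001], [-0.774, -0.633, 0.0], [0.001, -0.001, -1.0]]
wrist_force: [0.6, -1.1, -1.2]
gripper_width: 0.642
[ 0.43555287 -0.03255026  0.14356491] [ 6.33130183e-01 -7.74045067e-01  6.37275284e-04] [ 0.56006896 -1.11865019 -1.15884761] [ 0.04817675  0.00389204 -0.00797715] [ 1.71895450e+01  1.43780993e+01 -3.65552291e+01  6.49320587e-03
 -3.89796495e+01  2.20868864e+01]
```

```bash
python3 -m inch '[{"hand":1,"slide":[0,0,5],"yaw":0},{"hand":1,"slide":[1,-3,9],"yaw":-0.1},{"hand":1,"slide":[3,-8,9.5],"yaw":-0.2},{"hand":1,"slide":[5,-13.5,9.5],"yaw":-0.3},{"hand":1,"slide":[7.2,-19,9.5],"yaw":-0.4},{"hand":1,"slide":[9.3,-24.5,9.5],"yaw":-0.5},{"hand":1,"slide":[11.5,-30,9.5],"yaw":-0.6},{"hand":1,"slide":[13.6,-35,9.5],"yaw":-0.69},{"hand":1,"slide":[14.6,-36.8,9.5],"yaw":-0.69},{"hand":1,"slide":[14.6,-36.8,6],"yaw":-0.69}]' && python3 -m inch '[{"hand":1,"slide":[0,0,-4],"yaw":0},{"hand":1,"slide":[0,0,-8],"yaw":0},{"hand":1,"slide":[0,0,-10.5],"yaw":0},{"hand":1,"slide":[0,0,-10.8],"yaw":0},{"hand":1,"slide":[0,0,-11],"yaw":0},{"hand":1,"slide":[0,0,-11],"yaw":0}]'
python3 - <<'E'
from h import *
s=sense();print(s["tcp_pos"],s["ee_rot"][:,0],s["wrist_force"],s["moment"],s["joints"])
E
```

```text
time_s: 16.65
tcp_pos: [0.5829, -0.4033, 0.2046]
ee_rot: [[-0.006, -1.0, 0.006], [-1.0, 0.006, -0.003], [0.003, -0.006, -1.0]]
wrist_force: [0.2, -0.0, -2.5]
gripper_width: 0.646
time_s: 17.4
tcp_pos: [0.5815, -0.4008, 0.094]
ee_rot: [[-0.004, -1.0, 0.001], [-1.0, 0.004, -0.001], [0.001, -0.001, -1.0]]
wrist_force: [1.2, -0.4, -1.7]
gripper_width: 0.646
[ 0.58154844 -0.4007927   0.09396769] [-4.03328648e-03 -9.99991723e-01  5.35910903e-04] [ 1.21798511 -0.43929878 -1.66144298] [ 0.14628284 -0.07853909 -0.02231187] [-2.14966503e+01  3.95603081e+01  5.70809115e-01  2.04728264e-03
 -5.09299251e+01  2.12642901e+01]
```

```bash
python3 -m inch '[{"hand":1,"slide":[0,0,-0.2],"yaw":0},{"hand":1,"slide":[0,0,-0.3],"yaw":0},{"hand":0,"slide":[0,0,-0.3],"yaw":0},{"hand":0,"slide":[0,0,-0.3],"yaw":0},{"hand":0,"slide":[0,0,-0.3],"yaw":0},{"hand":0,"slide":[0,0,-0.3],"yaw":0},{"hand":0,"slide":[0,0,3],"yaw":0},{"hand":0,"slide":[0,0,8],"yaw":0},{"hand":0,"slide":[0,2,13.5],"yaw":0}]' && python3 -m inch '[{"hand":0,"slide":[0,6,0],"yaw":0},{"hand":0,"slide":[0,12,0],"yaw":0},{"hand":0,"slide":[-0.5,18,0],"yaw":0},{"hand":0,"slide":[-0.8,24,0],"yaw":0},{"hand":0,"slide":[-0.8,25.7,0],"yaw":0},{"hand":0,"slide":[-0.8,25.7,0],"yaw":0},{"hand":0,"slide":[-0.8,25.7,0],"yaw":0}]'
python3 - <<'E'
from h import *
s=sense();im=capture("wrist");t=capture("top");np.save("w4.npy",[s["tcp_pos"],*s["ee_rot"]])
cv2.imwrite("pics/w4r.png",im);cv2.imwrite("pics/t4.png",t)
o=np.hstack([cv2.resize(im,(480,300)),cv2.resize(t[130:270,140:470],(707,300))])
cv2.imwrite("pics/w4.png",cv2.resize(o,(800,202)))
c=cam("wrist",s);print(s["tcp_pos"],s["ee_rot"][:,0]);n=proj(c,[.574,-.1235,.06]);print(n);print(cap(im,c,"orange",n))
E
```

```text
time_s: 18.52
tcp_pos: [0.5807, -0.3813, 0.2283]
ee_rot: [[-0.006, -1.0, -0.002], [-1.0, 0.006, 0.0], [-0.0, 0.002, -1.0]]
wrist_force: [0.8, 0.4, 0.8]
gripper_width: 0.999
time_s: 19.4
tcp_pos: [0.5733, -0.1246, 0.2278]
ee_rot: [[-0.005, -1.0, -0.0], [-1.0, 0.005, -0.0], [0.0, 0.0, -1.0]]
wrist_force: [-0.2, -0.1, -0.3]
gripper_width: 0.997
[ 0.5733372  -0.12462287  0.22784872] [-5.08387484e-03 -9.99987057e-01  2.00061481e-04]
[322.41796369 203.13710063]
{'px': array([315.2, 152. ], dtype=float32), 'ends': (array([284.9, 146.4], dtype=float32), array([345.5, 157.6], dtype=float32)), 'xyz': array([ 0.5795, -0.1664,  0.06  ]), 'ang': 169.2, 'len': 0.0497}
```

View pics/w4.png

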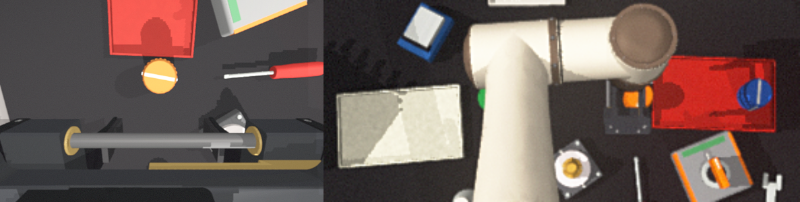

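The blue cap stands at the far end of the red tray. Orange was knocked towards that tray and is now at (.5795, -.166), with its line at 169°. I'll pick it there.

```bash
python3 -m inch '[{"hand":0,"slide":[0.6,-4.2,-2],"yaw":0},{"hand":0,"slide":[0.6,-4.2,-6],"yaw":0},{"hand":0,"slide":[0.6,-4.2,-11],"yaw":0},{"hand":0,"slide":[0.6,-4.2,-14.1],"yaw":0},{"hand":0,"slide":[0.6,-4.2,-14.1],"yaw":0},{"hand":1,"slide":[0.6,-4.2,-14.1],"yaw":0},{"hand":1,"slide":[0.6,-4.2,-14.1],"yaw":0},{"hand":1,"slide":[0.6,-4.2,-14.1],"yaw":0},{"hand":1,"slide":[0.6,-4.2,-14.1],"yaw":0}]';python3 -c "
from station import *
s=sense();print(s['tcp_pos'],s['wrist_force'],s['gripper_width'])"
python3 -m inch '[{"hand":1,"slide":[0,0,5],"yaw":0},{"hand":1,"slide":[0,0,10],"yaw":0.1},{"hand":1,"slide":[-3,3,13],"yaw":0.2},{"hand":1,"slide":[-7,7,13],"yaw":0.35},{"hand":1,"slide":[-11,10.5,13],"yaw":0.5},{"hand":1,"slide":[-14.4,13.3,12],"yaw":0.65},{"hand":1,"slide":[-14.4,13.3,10],"yaw":0.785},{"hand":1,"slide":[-14.4,13.3,8.5],"yaw":0.785},{"hand":1,"slide":[-14.4,13.3,8.5],"yaw":0.785},{"hand":1,"slide":[-14.4,13.3,8.5],"yaw":0.785}]'
python3 - <<'E'
from h import *
s=sense();im=capture("wrist");c=cam("wrist",s);cv2.imwrite("pics/w5r.png",im);np.save("w5.npy",[s["tcp_pos"],*s["ee_rot"]])
print(s["tcp_pos"],s["ee_rot"][:,0],s["wrist_force"],s["joints"][5])
E
```

```text
time_s: 20.62
tcp_pos: [0.5793, -0.1656, 0.0879]
ee_rot: [[-0.004, -1.0, 0.001], [-1.0, 0.004, -0.0], [0.0, -0.001, -1.0]]
wrist_force: [-0.6, -0.3, 3.6]
gripper_width: 0.65
[ 0.57932301 -0.1656319   0.08788409] [-0.61336316 -0.29245084  3.58296197] 0.6498840655006616
time_s: 21.88
tcp_pos: [0.4356, -0.0326, 0.1725]
ee_rot: [[0.704, -0.71, 0.001], [-0.71, -0.704, 0.0], [0.001, -0.001, -1.0]]
wrist_force: [0.9, 0.9, -2.0]
gripper_width: 0.648
[ 0.43557808 -0.03261692  0.17245487] [ 7.04018747e-01 -7.10181167e-01  5.60462051e-04] [ 0.90340283  0.88848058 -1.98585932] 27.557443538006776
```

```bash
python3 -m inch '[{"hand":1,"slide":[0,0,-1],"yaw":0},{"hand":1,"slide":[0,0,-2],"yaw":0},{"hand":1,"slide":[0,0,-3],"yaw":0},{"hand":1,"slide":[0,0,-3.6],"yaw":0},{"hand":1,"slide":[0,0,-4],"yaw":0},{"hand":1,"slide":[0,0,-4.15],"yaw":0},{"hand":1,"slide":[0,0,-4.2],"yaw":0},{"hand":1,"slide":[0,0,-4.2],"yaw":0}]'
python3 - <<'E'
from h import *
s=sense();print(s["tcp_pos"],s["ee_rot"][:,0],s["wrist_force"],s["moment"])
E
```

```text
time_s: 22.92
tcp_pos: [0.4353, -0.0328, 0.1312]
ee_rot: [[0.705, -0.71, 0.0], [-0.71, -0.705, -0.001], [0.001, 0.0, -1.0]]
wrist_force: [-3.3, 1.1, 9.9]
gripper_width: 0.649
[ 0.43532807 -0.0328099   0.13120344] [ 7.04573325e-01 -7.09630945e-01  5.92710862e-04] [-3.28314206  1.06622518  9.89341376] [-0.00837708  1.06334698  0.01335025]
```

```bash
python3 -m inch '[{"hand":1,"slide":[-0.05,0,0.05],"yaw":0},{"hand":1,"slide":[-0.05,0,0.05],"yaw":-0.12},{"hand":1,"slide":[-0.05,0,0.05],"yaw":-0.24},{"hand":1,"slide":[-0.05,0,0.05],"yaw":-0.36},{"hand":1,"slide":[-0.05,0,-0.07],"yaw":-0.46},{"hand":1,"slide":[-0.05,0,-0.19],"yaw":-0.56},{"hand":1,"slide":[-0.05,0,-0.3],"yaw":-0.66},{"hand":1,"slide":[-0.05,0,-0.42],"yaw":-0.76},{"hand":1,"slide":[-0.05,0,-0.53],"yaw":-0.85},{"hand":1,"slide":[-0.05,0,-0.53],"yaw":-0.85}]'
python3 -c "
from station import *
s=sense();print(s['tcp_pos'],s['wrist_force'],s['moment'])"
python3 -m inch '[{"hand":1,"slide":[0,0,-0.12],"yaw":-0.1},{"hand":1,"slide":[0,0,-0.23],"yaw":-0.2},{"hand":1,"slide":[0,0,-0.35],"yaw":-0.3},{"hand":1,"slide":[0,0,-0.35],"yaw":-0.3}]'
python3 -c "
from station import *
s=sense();print(s['tcp_pos'],s['wrist_force'],s['moment'],s['ee_rot'][:,0])"
```

```text
time_s: 24.18
tcp_pos: [0.4354, -0.0324, 0.125]
ee_rot: [[-0.068, -0.998, 0.002], [-0.998, 0.068, 0.001], [-0.001, -0.002, -1.0]]
wrist_force: [-0.3, 0.8, 1.4]
gripper_width: 0.652
[ 0.43543814 -0.03235762  0.12504872] [-0.33990791  0.8001014   1.42110929] [ 0.35568747 -0.15688685 -0.15052602]
time_s: 24.68
tcp_pos: [0.4353, -0.0324, 0.1215]
ee_rot: [[-0.359, -0.934, 0.002], [-0.934, 0.359, 0.001], [-0.001, -0.001, -1.0]]
wrist_force: [0.7, 1.5, 1.1]
gripper_width: 0.655
[ 0.43533406 -0.03241948  0.12153072] [0.68335435 1.49823502 1.11136814] [ 0.39760575 -0.07685937 -0.10025507] [-0.35854489 -0.93351178 -0.0011502 ]
```

Orange has sunk past 9.7 mm with no resistance, so I'll keep turning to the collar.

```bash
python3 -m inch '[{"hand":1,"slide":[0,0,-0.12],"yaw":-0.1},{"hand":1,"slide":[0,0,-0.23],"yaw":-0.2},{"hand":1,"slide":[0,0,-0.35],"yaw":-0.3},{"hand":1,"slide":[0,0,-0.47],"yaw":-0.4},{"hand":1,"slide":[0,0,-0.54],"yaw":-0.46},{"hand":1,"slide":[0,0,-0.58],"yaw":-0.5},{"hand":1,"slide":[0,0,-0.6],"yaw":-0.55},{"hand":1,"slide":[0,0,-0.6],"yaw":-0.55}]'
python3 -c "
from station import *
s=sense();print(s['tcp_pos'],s['wrist_force'],s['moment'],s['ee_rot'][:,0],s['joints'][5])"
```

```text
time_s: 25.68
tcp_pos: [0.4368, -0.0324, 0.1177]
ee_rot: [[-0.791, -0.611, 0.005], [-0.611, 0.791, -0.0], [-0.004, -0.003, -1.0]]
wrist_force: [-3.0, -1.3, 18.1]
gripper_width: 0.651
[ 0.43679872 -0.03244111  0.11773087] [-2.97055361 -1.25424172 18.14502239] [-0.0091161   0.71101809  0.13417498] [-0.79148841 -0.61117283 -0.00372309] -69.67140471890559
```

Orange is home: the rim reached collar height (TCP .1177 against .1179 expected), with contact force. It is sound, so I'll unscrew it.

```bash
python3 -m inch '[{"hand":1,"slide":[-0.1,0,0.3],"yaw":0.0},{"hand":1,"slide":[-0.1,0,0.45],"yaw":0.15},{"hand":1,"slide":[-0.1,0,0.62],"yaw":0.3},{"hand":1,"slide":[-0.1,0,0.8],"yaw":0.45},{"hand":1,"slide":[-0.1,0,0.97],"yaw":0.6},{"hand":1,"slide":[-0.1,0,1.15],"yaw":0.75},{"hand":1,"slide":[-0.1,0,1.32],"yaw":0.9},{"hand":1,"slide":[-0.1,0,1.5],"yaw":1.05},{"hand":1,"slide":[-0.1,0,1.67],"yaw":1.2},{"hand":1,"slide":[-0.1,0,1.72],"yaw":1.3}]'
python3 -c "
from station import *
s=sense();print(s['tcp_pos'],s['wrist_force'],s['moment'],s['ee_rot'][:,0])"
python3 -m inch '[{"hand":1,"slide":[0,0,0],"yaw":0.1},{"hand":1,"slide":[0,0,0],"yaw":0.2},{"hand":1,"slide":[0,0,0],"yaw":0.3},{"hand":1,"slide":[0,0,0],"yaw":0.3}]'
python3 -c "
from station import *
s=sense();print(s['tcp_pos'],s['wrist_force'],s['moment'],s['ee_rot'][:,0])"
```

```text
time_s: 26.92
tcp_pos: [0.4333, -0.0327, 0.132]
ee_rot: [[0.377, -0.926, -0.001], [-0.926, -0.377, -0.0], [-0.0, 0.001, -1.0]]
wrist_force: [-1.1, -0.9, -0.5]
gripper_width: 0.65
[ 0.43328827 -0.03270905  0.13196305] [-1.06724275 -0.92769727 -0.53495496] [-0.00349559 -0.07154613 -0.04288472] [ 3.77432889e-01 -9.26036868e-01 -3.65864412e-04]
time_s: 27.42
tcp_pos: [0.4333, -0.0327, 0.132]
ee_rot: [[0.63, -0.777, -0.001], [-0.777, -0.63, -0.0], [-0.001, 0.001, -1.0]]
wrist_force: [0.2, -0.4, -0.8]
gripper_width: 0.65
[ 0.43327168 -0.03270856  0.1319888 ] [ 0.2110674  -0.42188537 -0.76517266] [0.01610812 0.00152067 0.01266875] [ 6.29952561e-01 -7.76633369e-01 -6.16711452e-04]
```

```bash
python3 -m inch '[{"hand":1,"slide":[0.1,0,0.5],"yaw":0},{"hand":1,"slide":[0.2,0,1],"yaw":0},{"hand":1,"slide":[0.2,0,1],"yaw":0}]'
python3 -c "
from station import *
s=sense();print(s['tcp_pos'],s['wrist_force'],s['moment'],s['ee_rot'][:,0])"
python3 -m inch '[{"hand":1,"slide":[0,0,5],"yaw":0},{"hand":1,"slide":[0,0,11],"yaw":-0.05},{"hand":1,"slide":[1,5,12],"yaw":-0.15},{"hand":1,"slide":[2,11,12],"yaw":-0.25},{"hand":1,"slide":[3.2,17,12],"yaw":-0.35},{"hand":1,"slide":[4.4,23,12],"yaw":-0.45},{"hand":1,"slide":[5.6,29,12],"yaw":-0.55},{"hand":1,"slide":[6.8,35,12],"yaw":-0.63},{"hand":1,"slide":[8.1,40.5,12],"yaw":-0.63},{"hand":1,"slide":[8.3,42.2,10],"yaw":-0.63}]' && python3 -m inch '[{"hand":1,"slide":[0,0,-4],"yaw":0},{"hand":1,"slide":[0,0,-9],"yaw":0},{"hand":1,"slide":[0,0,-13],"yaw":0},{"hand":1,"slide":[0,0,-14.2],"yaw":0},{"hand":1,"slide":[0,0,-14.2],"yaw":0}]'
python3 -c "
from station import *
s=sense();print(s['tcp_pos'],s['wrist_force'],s['moment'],s['ee_rot'][:,0])"
```

```text
time_s: 27.8
tcp_pos: [0.4362, -0.0325, 0.1429]
ee_rot: [[0.629, -0.777, 0.002], [-0.777, -0.629, 0.0], [0.001, -0.001, -1.0]]
wrist_force: [-0.2, 0.7, -0.9]
gripper_width: 0.65
[ 0.43618938 -0.03253767  0.14294621] [-0.19063153  0.71198408 -0.86781524] [-0.01669878  0.00456008 -0.02896177] [ 6.29471046e-01 -7.77023672e-01  6.43909454e-04]
time_s: 29.05
tcp_pos: [0.5194, 0.3929, 0.2425]
ee_rot: [[0.053, -0.999, 0.003], [-0.999, -0.053, 0.003], [-0.002, -0.003, -1.0]]
wrist_force: [-0.1, 0.1, -1.2]
gripper_width: 0.653
time_s: 29.68
tcp_pos: [0.5188, 0.3889, 0.1]
ee_rot: [[0.051, -0.999, -0.001], [-0.999, -0.051, -0.001], [0.001, 0.001, -1.0]]
wrist_force: [1.2, 0.6, -0.5]
gripper_width: 0.655
[0.51875761 0.38893288 0.10002724] [ 1.21622749  0.58017057 -0.52826182] [ 0.07891552 -0.05405251  0.0070873 ] [ 0.05089067 -0.99870357  0.00115192]
```

```bash
python3 -m inch '[{"hand":1,"slide":[0,0,-0.5],"yaw":0},{"hand":1,"slide":[0,0,-0.8],"yaw":0},{"hand":1,"slide":[0,0,-0.85],"yaw":0},{"hand":0,"slide":[0,0,-0.85],"yaw":0},{"hand":0,"slide":[0,0,-0.85],"yaw":0},{"hand":0,"slide":[0,0,-0.85],"yaw":0},{"hand":0,"slide":[0,0,-0.85],"yaw":0},{"hand":0,"slide":[0,0,3],"yaw":0},{"hand":0,"slide":[0,0,8],"yaw":0},{"hand":0,"slide":[1,-3,13],"yaw":0}]' && python3 -m inch '[{"hand":0,"slide":[1.2,-6,0],"yaw":0},{"hand":0,"slide":[2.5,-12,0],"yaw":0},{"hand":0,"slide":[3.7,-18,0],"yaw":0},{"hand":0,"slide":[4.7,-23.4,0],"yaw":0},{"hand":0,"slide":[4.7,-23.4,0],"yaw":0},{"hand":0,"slide":[4.7,-23.4,0],"yaw":0}]'
python3 - <<'E'
from h import *
s=sense();im=capture("wrist");t=capture("top");c=cam("wrist",s)
cv2.imwrite("pics/w6r.png",im);np.save("w6.npy",[s["tcp_pos"],*s["ee_rot"]])
o=np.hstack([cv2.resize(im,(480,300)),cv2.resize(t[130:270,140:470],(707,300))])
cv2.imwrite("pics/w6.png",cv2.resize(o,(800,202)))
print(s["tcp_pos"],s["ee_rot"][:,0]);n=proj(c,[.576,.1247,.06]);print(n)
try: print(cap(im,c,"green",n))
except Exception as e: print(e)
E
```

```text
time_s: 30.92
tcp_pos: [0.5284, 0.3604, 0.2316]
ee_rot: [[0.054, -0.999, 0.0], [-0.999, -0.054, 0.0], [-0.0, -0.0, -1.0]]
wrist_force: [0.8, 0.7, -0.1]
gripper_width: 1.004
time_s: 31.68
tcp_pos: [0.5758, 0.1253, 0.2305]
ee_rot: [[0.05, -0.999, 0.0], [-0.999, -0.05, 0.0], [-0.0, -0.0, -1.0]]
wrist_force: [-0.4, 0.4, 0.3]
gripper_width: 1.001
[0.57582154 0.12528147 0.23045434] [ 5.03859831e-02 -9.98729791e-01 -2.40683124e-04]
[323.11792013 200.33810268]
{'px': array([321.4, 200.7], dtype=float32), 'ends': (array([293.2, 193.2], dtype=float32), array([349.7, 208.2], dtype=float32)), 'xyz': array([0.5772, 0.1251, 0.06  ]), 'ang': 167.4, 'len': 0.0498}
```

View pics/w6.png

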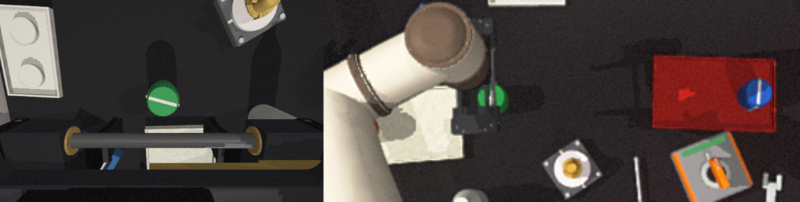

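Green is at (.577,.125), not moved. I'll pick it and carry it to the gauge.

```bash
python3 -m inch '[{"hand":0,"slide":[0.1,0,-5],"yaw":0},{"hand":0,"slide":[0.1,0,-10],"yaw":0},{"hand":0,"slide":[0.1,0,-14.3],"yaw":0},{"hand":0,"slide":[0.1,0,-14.3],"yaw":0},{"hand":0,"slide":[0.1,0,-14.3],"yaw":0},{"hand":1,"slide":[0.1,0,-14.3],"yaw":0},{"hand":1,"slide":[0.1,0,-14.3],"yaw":0},{"hand":1,"slide":[0.1,0,-14.3],"yaw":0},{"hand":1,"slide":[0.1,0,-14.3],"yaw":0}]';python3 -c "
from station import *
s=sense();print(s['tcp_pos'],s['wrist_force'],s['gripper_width'])"
python3 -m inch '[{"hand":1,"slide":[0,0,5],"yaw":0},{"hand":1,"slide":[0,0,10],"yaw":0.1},{"hand":1,"slide":[-3,-3.5,13],"yaw":0.2},{"hand":1,"slide":[-7,-8,13],"yaw":0.35},{"hand":1,"slide":[-11,-12,13],"yaw":0.5},{"hand":1,"slide":[-14.1,-15.8,12],"yaw":0.65},{"hand":1,"slide":[-14.1,-15.8,10],"yaw":0.815},{"hand":1,"slide":[-14.1,-15.8,8.5],"yaw":0.815},{"hand":1,"slide":[-14.1,-15.8,8.5],"yaw":0.815},{"hand":1,"slide":[-14.1,-15.8,8.5],"yaw":0.815}]'
python3 -c "
from station import *
s=sense();print(s['tcp_pos'],s['wrist_force'],s['ee_rot'][:,0])"
```

```text
time_s: 32.9
tcp_pos: [0.5768, 0.1253, 0.0879]
ee_rot: [[0.051, -0.999, 0.0], [-0.999, -0.051, 0.0], [-0.0, -0.0, -1.0]]
wrist_force: [-0.1, 0.3, 1.5]
gripper_width: 0.648
[0.57675765 0.12530043 0.08786196] [-0.05446976  0.3291976   1.47127466] 0.6483690874562866
time_s: 34.15
tcp_pos: [0.4361, -0.0326, 0.1728]
ee_rot: [[0.762, -0.648, 0.001], [-0.648, -0.762, 0.0], [0.0, -0.0, -1.0]]
wrist_force: [0.1, 0.1, -1.1]
gripper_width: 0.653
[ 0.43606284 -0.03255314  0.17275707] [ 0.05454285  0.0641206  -1.14190252] [ 7.61869117e-01 -6.47730820e-01  4.83351050e-04]
```

```bash
python3 -m inch '[{"hand":1,"slide":[-0.05,0,-1],"yaw":0},{"hand":1,"slide":[-0.05,0,-2],"yaw":0},{"hand":1,"slide":[-0.05,0,-3],"yaw":0},{"hand":1,"slide":[-0.05,0,-3.6],"yaw":0},{"hand":1,"slide":[-0.05,0,-4],"yaw":0},{"hand":1,"slide":[-0.05,0,-4.15],"yaw":0},{"hand":1,"slide":[-0.05,0,-4.2],"yaw":0},{"hand":1,"slide":[-0.05,0,-4.2],"yaw":0}]'
python3 - <<'E'
from h import *
s=sense();print(s["tcp_pos"],s["ee_rot"][:,0],s["wrist_force"],s["moment"])
E
```

```text
time_s: 35.15
tcp_pos: [0.4354, -0.0327, 0.1313]
ee_rot: [[0.762, -0.647, 0.0], [-0.647, -0.762, -0.0], [0.001, -0.0, -1.0]]
wrist_force: [-2.5, -1.0, 5.7]
gripper_width: 0.65
[ 0.43535225 -0.03274948  0.13127503] [ 7.62080750e-01 -6.47481782e-01  5.22706624e-04] [-2.4728697  -0.994155    5.65240179] [-0.02912293  0.62113539  0.02542959]
```

```bash
python3 -m inch '[{"hand":1,"slide":[0,0,0.02],"yaw":0},{"hand":1,"slide":[0,0,0.02],"yaw":-0.12},{"hand":1,"slide":[0,0,0.02],"yaw":-0.24},{"hand":1,"slide":[0,0,0.02],"yaw":-0.36},{"hand":1,"slide":[0,0,-0.1],"yaw":-0.46},{"hand":1,"slide":[0,0,-0.22],"yaw":-0.56},{"hand":1,"slide":[0,0,-0.33],"yaw":-0.66},{"hand":1,"slide":[0,0,-0.45],"yaw":-0.76},{"hand":1,"slide":[0,0,-0.56],"yaw":-0.85},{"hand":1,"slide":[0,0,-0.56],"yaw":-0.85}]'
python3 -c "
from station import *
s=sense();print(s['tcp_pos'],s['wrist_force'],s['moment'])"
python3 -m inch '[{"hand":1,"slide":[0,0,-0.12],"yaw":-0.1},{"hand":1,"slide":[0,0,-0.23],"yaw":-0.2},{"hand":1,"slide":[0,0,-0.35],"yaw":-0.3},{"hand":1,"slide":[0,0,-0.35],"yaw":-0.3}]'
python3 -c "
from station import *
s=sense();print(s['tcp_pos'],s['wrist_force'],s['moment'],s['ee_rot'][:,0])"
```

```text
time_s: 36.4
tcp_pos: [0.4358, -0.0325, 0.1251]
ee_rot: [[0.017, -1.0, 0.002], [-1.0, -0.017, 0.0], [-0.0, -0.002, -1.0]]
wrist_force: [0.1, -0.3, 0.4]
gripper_width: 0.656
[ 0.43578499 -0.0325323   0.12506774] [ 0.08808682 -0.3107963   0.37171792] [ 0.00801162 -0.18059866 -0.04837986]
time_s: 36.9
tcp_pos: [0.4366, -0.0328, 0.1245]
ee_rot: [[-0.275, -0.961, 0.003], [-0.961, 0.275, -0.001], [0.0, -0.003, -1.0]]
wrist_force: [-4.9, -0.9, 24.9]
gripper_width: 0.651
[ 0.43658882 -0.03277743  0.12445803] [-4.9418709  -0.93864948 24.88974022] [-0.33334824  1.67433562  0.23896025] [-2.75093195e-01 -9.61417473e-01  4.20861125e-04]
```

Green jammed at 6.8 mm like blue, so it is faulty. I'll unscrew it.

```bash
python3 -m inch '[{"hand":1,"slide":[-0.08,0.03,0.35],"yaw":0},{"hand":1,"slide":[-0.08,0.03,0.4],"yaw":0.13},{"hand":1,"slide":[-0.08,0.03,0.55],"yaw":0.26},{"hand":1,"slide":[-0.08,0.03,0.7],"yaw":0.39},{"hand":1,"slide":[-0.08,0.03,0.85],"yaw":0.52},{"hand":1,"slide":[-0.08,0.03,1.0],"yaw":0.65},{"hand":1,"slide":[-0.08,0.03,1.08],"yaw":0.78},{"hand":1,"slide":[-0.08,0.03,1.12],"yaw":0.91},{"hand":1,"slide":[-0.08,0.03,1.12],"yaw":1.04},{"hand":1,"slide":[0,0.03,1.12],"yaw":1.12}]'
python3 -c "
from station import *
s=sense();print(s['tcp_pos'],s['wrist_force'],s['moment'],s['ee_rot'][:,0])"
python3 -m inch '[{"hand":1,"slide":[0.05,0,0],"yaw":0.03},{"hand":1,"slide":[0.05,0,0.5],"yaw":0.03},{"hand":1,"slide":[0.05,0,1],"yaw":0.03},{"hand":1,"slide":[0.05,0,1],"yaw":0.03}]'
python3 -c "
from station import *
s=sense();print(s['tcp_pos'],s['wrist_force'],s['moment'],s['ee_rot'][:,0])"
```

```text
time_s: 38.15
tcp_pos: [0.4351, -0.0323, 0.1324]
ee_rot: [[0.745, -0.667, -0.0], [-0.667, -0.745, 0.0], [-0.0, 0.0, -1.0]]
wrist_force: [0.3, 0.3, -2.3]
gripper_width: 0.652
[ 0.43508027 -0.03234386  0.13238467] [ 0.29128541  0.31123888 -2.34928622] [ 0.0096757   0.05171182 -0.00384524] [ 7.45072430e-01 -6.66983546e-01 -1.49665248e-04]
time_s: 38.65
tcp_pos: [0.436, -0.0322, 0.143]
ee_rot: [[0.762, -0.648, 0.001], [-0.648, -0.762, 0.0], [0.001, -0.001, -1.0]]
wrist_force: [0.1, -0.0, -0.8]
gripper_width: 0.654
[ 0.43603986 -0.03224987  0.14304516] [ 0.13341442 -0.01484539 -0.81329647] [0.06018223 0.00209726 0.03271902] [ 0.76168342 -0.64794883  0.00082858]
```

```bash
python3 -m inch '[{"hand":1,"slide":[0,0,5],"yaw":-0.05},{"hand":1,"slide":[2,-3,9],"yaw":-0.2},{"hand":1,"slide":[4,-8,9.5],"yaw":-0.35},{"hand":1,"slide":[7,-13,9.5],"yaw":-0.5},{"hand":1,"slide":[10,-18,9.5],"yaw":-0.65},{"hand":1,"slide":[13,-23,9.5],"yaw":-0.8},{"hand":1,"slide":[15,-27,9.5],"yaw":-0.87},{"hand":1,"slide":[15,-29,9],"yaw":-0.87},{"hand":1,"slide":[15,-29,5],"yaw":-0.87},{"hand":1,"slide":[15,-29,1],"yaw":-0.87}]' && python3 -m inch '[{"hand":1,"slide":[0,0,-4],"yaw":0},{"hand":1,"slide":[0,0,-5.2],"yaw":0},{"hand":1,"slide":[0,0,-5.2],"yaw":0},{"hand":1,"slide":[0,0,-5.2],"yaw":0}]'
python3 - <<'E'
from h import *
s=sense();print(s["tcp_pos"],s["ee_rot"][:,0],s["wrist_force"],s["moment"],s["joints"])
E
```

```text
time_s: 39.9
tcp_pos: [0.585, -0.3223, 0.1514]
ee_rot: [[-0.004, -1.0, 0.0], [-1.0, 0.004, 0.001], [-0.001, -0.0, -1.0]]
wrist_force: [-0.1, 0.3, -2.1]
gripper_width: 0.648
time_s: 40.4
tcp_pos: [0.5868, -0.3226, 0.1026]
ee_rot: [[-0.003, -1.0, 0.003], [-1.0, 0.003, -0.001], [0.001, -0.003, -1.0]]
wrist_force: [0.0, -0.8, -1.6]
gripper_width: 0.65
[ 0.58684201 -0.32261856  0.10259393] [-0.0032425  -0.99999378  0.0013887 ] [ 0.03243183 -0.75736737 -1.57027259] [ 0.07807983 -0.03773609  0.0222269 ] [-1.49850216e+01  3.60302783e+01 -5.22805534e+00  3.54447901e-02
 -4.85307039e+01  1.47759529e+01]
```

```bash
python3 -m inch '[{"hand":1,"slide":[0,0,-0.6],"yaw":0},{"hand":1,"slide":[0,0,-1.05],"yaw":0},{"hand":1,"slide":[0,0,-1.1],"yaw":0},{"hand":0,"slide":[0,0,-1.1],"yaw":0},{"hand":0,"slide":[0,0,-1.1],"yaw":0},{"hand":0,"slide":[0,0,-1.1],"yaw":0},{"hand":0,"slide":[0,0,-1.1],"yaw":0},{"hand":0,"slide":[0,0,3],"yaw":0},{"hand":0,"slide":[0,0,8],"yaw":0},{"hand":0,"slide":[0,0,13],"yaw":0}]' && python3 -m inch '[{"hand":0,"slide":[-4,0.3,0],"yaw":-0.17},{"hand":0,"slide":[-8,0.6,0],"yaw":-0.34},{"hand":0,"slide":[-12,0.9,0],"yaw":-0.51},{"hand":0,"slide":[-16.2,1.15,0],"yaw":-0.68},{"hand":0,"slide":[-16.2,1.15,0],"yaw":-0.85},{"hand":0,"slide":[-16.2,1.15,0],"yaw":-1.02},{"hand":0,"slide":[-16.2,1.15,0],"yaw":-1.19},{"hand":0,"slide":[-16.2,1.15,0],"yaw":-1.224},{"hand":0,"slide":[-16.2,1.15,0],"yaw":-1.224}]'
python3 - <<'E'
from h import *
s=sense();im=capture("wrist");t=capture("top");q=capture("scene");cv2.imwrite("pics/w7r.png",im)
o=np.hstack([cv2.resize(t[100:300,120:470],(700,400)),cv2.resize(q,(640,400))]);cv2.imwrite("pics/w7.png",cv2.resize(np.vstack([o,np.hstack([im,np.zeros((400,700,3),np.uint8)])]),(800,478)))
print(s["tcp_pos"],s["ee_rot"][:,0],s["joints"])
E
```

```text
time_s: 41.65
tcp_pos: [0.5855, -0.3223, 0.2316]
ee_rot: [[-0.004, -1.0, -0.001], [-1.0, 0.004, 0.0], [-0.0, 0.001, -1.0]]
wrist_force: [0.4, 0.3, 0.1]
gripper_width: 0.998
time_s: 42.78
tcp_pos: [0.4237, -0.3108, 0.2304]
ee_rot: [[-0.941, -0.338, -0.0], [-0.338, 0.941, 0.0], [0.0, 0.0, -1.0]]
wrist_force: [0.7, 0.1, -0.3]
gripper_width: 1.003
[ 0.42372352 -0.31084833  0.23040933] [-9.41142541e-01 -3.38009936e-01  3.61884541e-05] [-1.85610430e+01  1.56140972e+01 -1.86510398e+01  6.12662381e-04
 -5.57371056e+01 -5.16836270e+01]
```

View pics/w7.png

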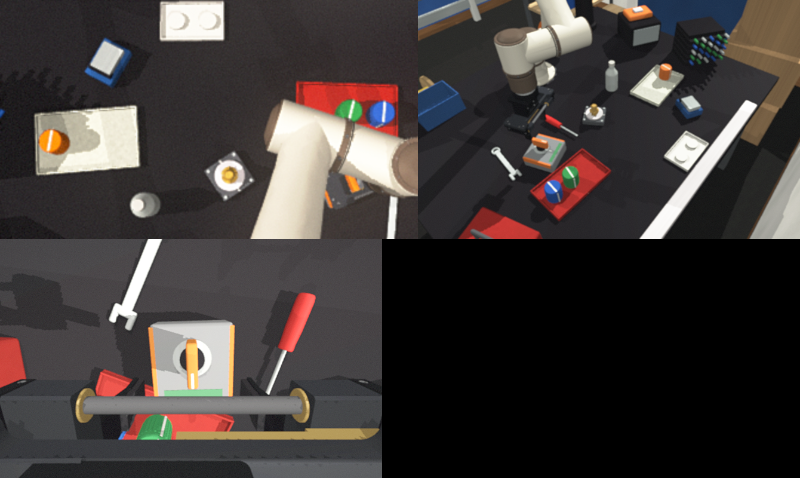

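All three caps stand upright, orange in the white tray and green and blue in the red one. The key bar is aligned, so I'll do the closing turn.

```bash
python3 -m inch '[{"hand":0.5,"slide":[0,0,-5],"yaw":0},{"hand":0.5,"slide":[0,0,-9],"yaw":0},{"hand":0.5,"slide":[0,0,-9.45],"yaw":0},{"hand":0.5,"slide":[0,0,-9.45],"yaw":0},{"hand":1,"slide":[0,0,-9.45],"yaw":0},{"hand":1,"slide":[0,0,-9.45],"yaw":0},{"hand":1,"slide":[0,0,-9.45],"yaw":0},{"hand":1,"slide":[0,0,-9.45],"yaw":0},{"hand":1,"slide":[0,0,-9.45],"yaw":0}]' && python3 -m inch '[{"hand":1,"slide":[0,0,0],"yaw":-0.15},{"hand":1,"slide":[0,0,0],"yaw":-0.3},{"hand":1,"slide":[0,0,0],"yaw":-0.45},{"hand":1,"slide":[0,0,0],"yaw":-0.6},{"hand":1,"slide":[0,0,0],"yaw":-0.75},{"hand":1,"slide":[0,0,0],"yaw":-0.9},{"hand":1,"slide":[0,0,0],"yaw":-1.05},{"hand":1,"slide":[0,0,0],"yaw":-1.15},{"hand":1,"slide":[0,0,0],"yaw":-1.15}]'; python3 -c "
from station import *
s=sense();print(s['tcp_pos'],s['wrist_force'],s['moment'],s['gripper_width'])"
python3 -m inch '[{"hand":1,"slide":[0,0,0],"yaw":-0.05},{"hand":1,"slide":[0,0,0],"yaw":-0.08},{"hand":1,"slide":[0,0,0],"yaw":-0.1},{"hand":1,"slide":[0,0,0],"yaw":-0.1}]'; python3 -c "
from station import *
s=sense();print(s['tcp_pos'],s['wrist_force'],s['moment'],s['gripper_width'])"
```

```text
time_s: 44.05
tcp_pos: [0.424, -0.3113, 0.1363]
ee_rot: [[-0.942, -0.337, 0.001], [-0.337, 0.942, -0.001], [-0.0, -0.001, -1.0]]
wrist_force: [-0.2, -2.9, 0.8]
gripper_width: 0.159
time_s: 45.18
tcp_pos: [0.4239, -0.312, 0.1364]
ee_rot: [[-0.692, 0.722, 0.0], [0.722, 0.692, -0.002], [-0.002, -0.001, -1.0]]
wrist_force: [-1.6, -5.2, 0.4]
gripper_width: 0.16
[ 0.42390574 -0.31195813  0.13635123] [-1.62487293 -5.18299203  0.39679476] [-1.71692814  0.13839929  0.26049812] 0.15972817025553995
time_s: 45.68
tcp_pos: [0.4239, -0.3119, 0.1364]
ee_rot: [[-0.619, 0.786, 0.0], [0.786, 0.619, -0.002], [-0.002, -0.001, -1.0]]
wrist_force: [-1.5, -5.0, -0.6]
gripper_width: 0.167
[ 0.42391201 -0.3119383   0.13636637] [-1.49556007 -5.00486714 -0.64131809] [-1.69671663  0.16872033  0.76969613] 0.16719371026146315
```

Same signature at the stop as the first time: torque rose from 0.26 to 0.77 N m. Now I'll release, lift, move clear and look.

```bash
python3 -m inch '[{"hand":0,"slide":[0,0,0],"yaw":-0.08},{"hand":0,"slide":[0,0,0],"yaw":-0.05},{"hand":0,"slide":[0,0,0],"yaw":0},{"hand":0,"slide":[0,0,0],"yaw":0},{"hand":0,"slide":[0,0,0],"yaw":0},{"hand":0,"slide":[0,0,0],"yaw":0},{"hand":0,"slide":[0,0,5],"yaw":0},{"hand":0,"slide":[0,0,11],"yaw":0},{"hand":0,"slide":[0,3,15],"yaw":0}]' && python3 -m inch '[{"hand":0,"slide":[1,6,0],"yaw":0},{"hand":0,"slide":[2,12,0],"yaw":0},{"hand":0,"slide":[2,18,0],"yaw":0},{"hand":0,"slide":[2,24,0],"yaw":0},{"hand":0,"slide":[2,24,0],"yaw":0},{"hand":0,"slide":[2,24,0],"yaw":0}]'
python3 - <<'E'
from h import *
s=sense();t=capture("top");q=capture("scene")
cv2.imwrite("pics/w8.png",cv2.resize(np.vstack([np.hstack([cv2.resize(t[100:300,120:470],(700,400)),cv2.resize(q[100:350,100:500],(640,400))])]),(800,239)))
print(s["tcp_pos"],s["wrist_force"],s["time_s"])
E
```

```text
time_s: 46.8
tcp_pos: [0.4233, -0.281, 0.2879]
ee_rot: [[-0.614, 0.79, -0.0], [0.79, 0.614, 0.0], [0.0, 0.0, -1.0]]
wrist_force: [0.5, 0.4, 0.1]
gripper_width: 0.991
time_s: 47.55
tcp_pos: [0.4428, -0.0407, 0.2854]
ee_rot: [[-0.616, 0.787, -0.002], [0.787, 0.616, -0.0], [0.001, -0.002, -1.0]]
wrist_force: [-0.5, 0.0, -0.0]
gripper_width: 1.0
[ 0.44283307 -0.04073141  0.28541936] [-0.49257522  0.04681716 -0.01299107] 47.55
```

View pics/w8.png

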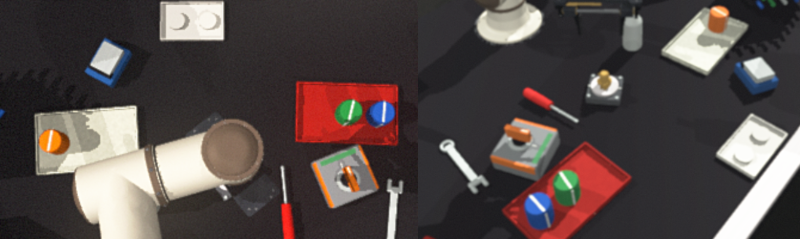

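The key bar is back at its rest angle, all caps stand upright in their trays, the tools haven't moved, and the arm is clear. Handing in.

```bash
python3 -c "
from station import *
print(finish_job())"
```

```text
the job is handed in; nothing more can be done
None
```

The batch is finished and handed in after about 48 s of robot time.

- **Opening:** I turned the key clockwise to its stop, where the torque rose from about 0.2 to 0.8 N m. A picture showed it had sprung back.
- **Blue:** it jammed after sinking about 7 mm, with a force of 26 N, so it is in the red tray.
- **Orange:** it had been knocked about 4 cm aside before I reached it, so I found it again with the wrist camera. It sank 13.5 mm and went fully home at collar height, so it is in the white tray.
- **Green:** it jammed after sinking about 7 mm, with a force of 25 N, so it is in the red tray.
- **Closing:** I turned the key to its stop again, with the same torque rise to 0.77 N m, and let it go.

The last top and scene pictures show all three caps upright in their trays. The key is at rest, the tools look unmoved, and the gripper is clear. One disagreement: heights measured from the top and scene cameras came out 3–5 mm below the stated ones. Contact heights at the gauge and trays matched the stated values.

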